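# Sort the loose shoe heels into their stock trays

### The job

The five loose shoe heels on the cobbler's bench are mixed up: put each one into the bay of the stock tray whose screwed-down sample heel is of the same kind, so that every heel stands upright on its black tread on the tray's floor; two of a kind share a bay. Set each heel down gently, never drop it, and leave the adhesive tin and the thread spool where they are.

Things in the scene. Friction and masses are not known exactly. Their poses are not given: they have to be found in the camera images.
- leather_a: loose shoe heel of stacked leather, light and dark brown layers, low: 64 mm long (x), 58 mm wide (y), 32 mm high, upright sides, about 90 g. D outline: flat breast to +x, round back to -x, flat flanks to +y and -y (grip across them). Starts standing. Origin: middle of its underside, the black tread; z up. One of two alike
- leather_b: loose shoe heel of stacked leather, light and dark brown layers, low: 64 mm long (x), 58 mm wide (y), 32 mm high, upright sides, about 90 g. D outline: flat breast to +x, round back to -x, flat flanks to +y and -y (grip across them). Starts standing. Origin: middle of its underside, the black tread; z up. One of two alike
- ivory_a: loose tall block heel, ivory white with a black tread: 60 mm high; 54 mm long (x) and 50 mm wide (y) at the top, 48 by 46 mm at the foot, about 80 g. D outline: flat breast to +x, round back to -x, flat flanks to +y and -y (grip across them). Starts standing. Origin: middle of its underside, the black tread; z up. One of two alike
- ivory_b: loose tall block heel, ivory white with a black tread: 60 mm high; 54 mm long (x) and 50 mm wide (y) at the top, 48 by 46 mm at the foot, about 80 g. D outline: flat breast to +x, round back to -x, flat flanks to +y and -y (grip across them). Starts standing. Origin: middle of its underside, the black tread; z up. One of two alike
- red_a: loose Cuban heel, glossy dark red with a black tread: 46 mm high; 56 mm long (x) and 52 mm wide (y) at the top, tapering to 46 by 44 mm at the foot, about 60 g. D outline: flat breast to +x, round back to -x, flat flanks to +y and -y (grip across them). Starts standing. Origin: middle of its underside, the black tread; z up. The only one of its kind
- tray_leather: plywood stock tray, fixed. Open bay, inside 120 (x) by 160 mm (y), floor 5 mm thick, rim 5 mm thick, its top 18 mm above the bench. Beyond the bay (tray's x = 65 to 135 mm) a green ledge 18 mm high with a sample heel screwed on, standing at x = 100 mm: a brown stacked-leather heel, 32 mm high. Trays differ only in the sample. Origin: underside, below the middle of the bay; z up
- tray_ivory: plywood stock tray, fixed. Open bay, inside 120 (x) by 160 mm (y), floor 5 mm thick, rim 5 mm thick, its top 18 mm above the bench. Beyond the bay (tray's x = 65 to 135 mm) a green ledge 18 mm high with a sample heel screwed on, standing at x = 100 mm: a tall ivory block heel, 60 mm high. Trays differ only in the sample. Origin: underside, below the middle of the bay; z up
- tray_red: plywood stock tray, fixed. Open bay, inside 120 (x) by 160 mm (y), floor 5 mm thick, rim 5 mm thick, its top 18 mm above the bench. Beyond the bay (tray's x = 65 to 135 mm) a green ledge 18 mm high with a sample heel screwed on, standing at x = 100 mm: a red Cuban heel, 46 mm high. Trays differ only in the sample. Origin: underside, below the middle of the bay; z up
- tin: closed round adhesive tin, white with a mustard band and a pink lid, 87 mm across and 94 mm high; loose, to be left alone. Origin: middle of its underside
- spool: spool of cream thread standing on end, 52 mm across and 65 mm high; loose, to be left alone. Origin: middle of its underside
Mind the look-alikes: they are no part of the job. What is shaped like the leather_b but pink is not meant.

How it is judged:
By the outcome, as a careful person would: the job done as asked, in the order asked, and still so for the second after the job is handed in, with the robot touching nothing.
It also fails if it takes over 115 s, if anything falls off the work surface, if the arm or the gripper's body presses on something with over 40 N, if the wrist force passes 120 N, or if a joint passes its speed limit or range.

### The arm

A 6-joint arm with a two-finger parallel gripper is mounted at the origin on the work surface. World frame = base frame: x ahead of the robot, y to its left, z up, the work surface at z = 0. Lengths are in mm, angles in rad, forces in N, time in s.
With the tool pointing down it reaches from about 275 to 1000 mm from the base axis. Payload 8.4 kg.
Tool frame: the origin (TCP) lies on the centre line of the jaws, within the pads' length; the fingertips stand 17 mm ahead of it and the grasp point (between the pads) lies 2 mm behind it; z points along the fingers, y is the line along which they close (so a half turn about z gives the same grasp; the last joint's range is limited). The gripper opens to 85 mm and grips with 20 to 120 N. Pads are 22 mm wide; open, the fingers measure 114 mm over their backs; the gripper's body (76 mm by 85 mm) begins 54 mm behind the grasp point. The pads swing forward as they close: fully open they stand 13 mm farther back than shut.
Start: joints at [-1.203, 0.353, 1.633, -0, 1.155, -0.002], TCP at [225.892, -582.753, 248.281] pointing down, gripper open.
Joint ranges: [-2.63, 2.63], [-0.92, 2.1], [0.06, 2.66], [-1.3, 4.44], [0, 2.69], [-3.02, 3.02]. Speed limits (rad/s): [2.22, 2.22, 2.79, 3.14, 3.14, 3.14].

### API

Orientations are given as [roll, pitch, yaw] about the fixed x, y, z axes, in that order (R = Rz(yaw) Ry(pitch) Rx(roll)).
In Python, from rig import r, eyes gives the robot as it stands. The module is installed in compiled form; this text tells all that it offers.
- The arm moves only by the shell command python3 -m inch 'ROWS' [FORCE]. ROWS is JSON, a list of rows, each a list of 7 numbers: the shift along the tool's x, y, z in m, then the turn, a rotation vector about the tool's x, y, z in degrees, then the closure, from -1 (fully open) to 1 (shut). In form: [[x, y, z, rx, ry, rz, gripper], ...]. A call has 1 to 8 rows; each row shifts and turns the commanded pose from where the row before left it, along the tool's axes as they then stand; what a row does not reach is not made up. A row lasts 1/10 s, in which the tool goes at most 50 mm and 8.59 degrees, less where a joint would pass 70% of its speed; a pose out of reach is approached as far as the arm can. A call with a gripper value outside its range is refused whole. The fingers move at their own pace and stop on an object; FORCE is the grip in N (left out, the last holds). Time passes only in rows, so rows that do not move let the fingers close. It gives the time, the measured TCP pose, the force, the opening and the grip force at its end, in the units of the state.
- r.sense(): the state, without advancing time (a new reading comes with each control period).
- eyes.grab_frame(name): name is "scene" or "top" or "wrist"; returns a dict with "img" (384x512x3 uint8, blue, green, red), "fx", "fy", "cx", "cy" (pixels), "R" (3x3) and "t" (3): a world point X has camera coordinates R X + t; the wrist camera has in their place "hand_eye" (4x4, takes a point from camera to tool coordinates, whose origin is the TCP and whose axes are the flange's). Camera axes: x right, y down, z forward; pixel columns grow to the right and rows downward; lengths in mm; the calibration is good to about 2 mm. A picture is of the moment at which its call begins: read the wrist's pose just before it. There is no depth.
- r.sign_off(): hands the job in; it is judged then, once.
The state is a dict: "clock": time; "qpos": joint angles; "qvel": joint speeds; "joint_efforts": joint torques, N m; "eef_pos": TCP position; "tcp_rot": TCP orientation; "contact_force": force on the tool from outside, world axes, zero at the start; "wrist_torque": the same for the moment, N m; "opening": opening from 0.0 (shut) to 1.0 (fully open); "grasp_force": force on a finger pad.
Only numpy, scipy, OpenCV 4.12 (cv2) and the standard library are available. Lean on these libraries where they do the work, as an engineer would, in place of code of your own. Each camera call takes 0.05 s, during which the arm holds its last target. There are 200 camera calls.

## Working session

There is one attempt and no reset: what is moved stays moved. The work goes in short steps, Python scripts to look and compute and a shell command to move; the robot and the scene stay as the last step left them, time stands still between calls to the robot, and variables do not carry over. Pictures are saved under pics/ and viewed, at most 14 in all, crops included, and the job is handed in when it is done.

```bash
mkdir -p pics; python3 - <<'E'
from rig import r,eyes
import cv2
print(r.sense())
for n in ("scene","top"):
    f=eyes.grab_frame(n); cv2.imwrite(f"pics/{n}0.png",f["img"]); print(n,f["fx"],f["cx"],f["cy"],f["R"],f["t"])
E
```

```text
{'clock': 0.0, 'qpos': array([-1.20340491e+00,  3.53667522e-01,  1.63412534e+00,  1.05251333e-06,
        1.15518863e+00, -2.37527913e-03]), 'qvel': array([ 0.00033602, -0.00080803,  0.00158655,  0.0014132 , -0.00105621,
       -0.00060773]), 'joint_efforts': array([ 2.27384924e-03, -6.05234528e+01, -3.42067373e+01,  1.41721530e-04,
        9.41393373e-03,  9.01298236e-08]), 'eef_pos': array([ 225.72867746, -582.33661134,  247.55332102]), 'tcp_rot': array([-3.14020382e+00, -4.26119451e-06,  3.69766272e-01]), 'contact_force': array([-0.3785295 , -0.08490581, -0.62031959]), 'wrist_torque': array([0.01268173, 0.02956907, 0.05762306]), 'grasp_force': 0.0, 'opening': 1.0019816772308006}
scene 363.62297753564195 250.93526682264724 187.29990724130366 [[ 0.83807372  0.54555042 -0.0026807 ]
 [ 0.31188808 -0.48314198 -0.81810736]
 [-0.44761397  0.6847982  -0.57505926]] [-367.43606374  -99.84281188 1419.95775542]
top 454.6061498907139 257.92774760226985 190.2864242633793 [[-0.01513743 -0.99958911 -0.02434062]
 [-0.98414033  0.01919771 -0.1763498 ]
 [ 0.17674463  0.0212851  -0.98402657]] [  21.14320729  424.73961535 1551.64709704]
```

View pics/scene0.png

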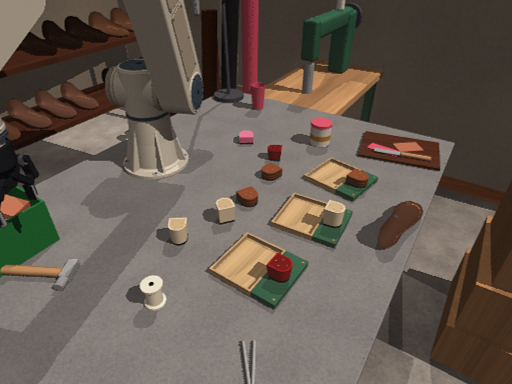

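```bash
python3 -c "
import cv2
i=cv2.imread('pics/top0.png');cv2.imwrite('pics/top0b.png',cv2.resize(i,(800,600),interpolation=cv2.INTER_CUBIC))"
```

```text
(no output)
```

View pics/top0b.png

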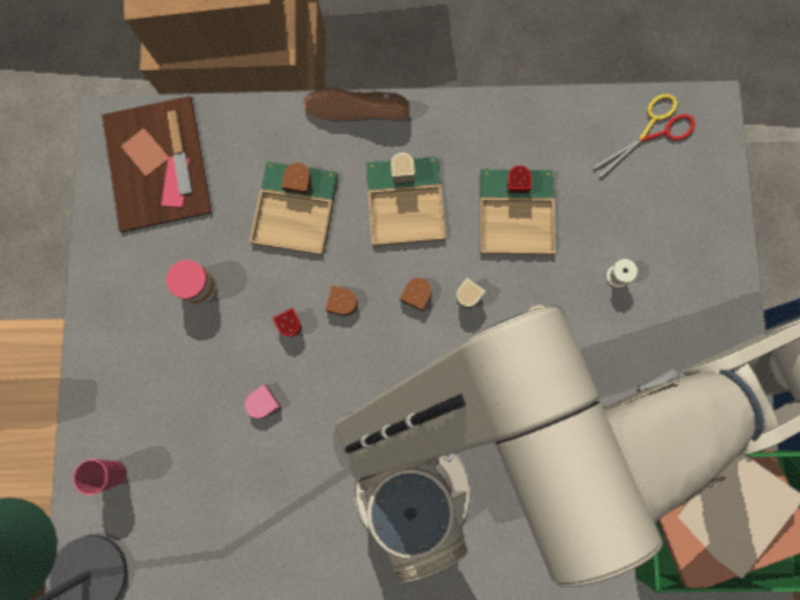

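The scene view shows the trays with samples: leather at (357,178), ivory at (333,213) and red at (280,266). The red heel is at (275,152).

- **Leather:** loose heels at (271,171) and (247,196).
- **Ivory:** heels at (225,210) and (178,230). The second one is hidden by the arm in the top view.
- **Not meant:** the pink one at (246,137).

The top view (enlarged) shows leather at (341,300) and (416,293), ivory at (469,293), red at (287,322), and pink at (262,402).

```bash
cat > h.py <<'E'
import numpy as np, cv2
from scipy.spatial.transform import Rotation as Ro
def cam(f,state=None):
    """K params, camera centre and cam->world rotation"""
    if "R" in f:
        R=np.array(f["R"]).T; c=-R@np.array(f["t"]).ravel()
    else:
        T=np.array(f["hand_eye"]); Rt=Ro.from_euler("xyz",state["tcp_rot"]).as_matrix()
        R=Rt@T[:3,:3]; c=Rt@T[:3,3]+state["eef_pos"]
    return f["fx"],f["fy"],f["cx"],f["cy"],R,c
def ray(k,uv):
    fx,fy,cx,cy,R,c=k; uv=np.atleast_2d(uv).astype(float)
    d=np.c_[(uv[:,0]-cx)/fx,(uv[:,1]-cy)/fy,np.ones(len(uv))]@R.T
    return c,d
def plane(k,uv,z):
    c,d=ray(k,uv); return c+d*((z-c[2])/d[:,2])[:,None]
def proj(k,X):
    fx,fy,cx,cy,R,c=k; p=(np.atleast_2d(X)-c)@R
    return np.c_[fx*p[:,0]/p[:,2]+cx,fy*p[:,1]/p[:,2]+cy]
def tri(k1,u1,k2,u2):
    c1,d1=ray(k1,u1); c2,d2=ray(k2,u2); d1=d1[0];d2=d2[0]
    s=np.linalg.lstsq(np.c_[d1,-d2],c2-c1,rcond=None)[0]
    a=c1+d1*s[0]; b=c2+d2*s[1]; return (a+b)/2,np.linalg.norm(a-b)
E
python3 - <<'E'
from h import *; from rig import r,eyes
s=cam(eyes.grab_frame("scene")); t=cam(eyes.grab_frame("top"))
S=dict(red=(275,152),la=(271,171),lb=(247,196),ia=(225,210),tinlid=(321,124),sl=(357,177),si=(334,209),sr=(281,262),spool=(151,284))
T=dict(red=(287,322),la=(341,300),lb=(416,293),ia=(469,293),tinlid=(187,279),sl=(297,176),si=(402,166),sr=(519,178),spool=(625,270))
for n in S: 
    X,e=tri(s,S[n],t,np.array(T[n])*.64); print(n,X.round(),round(e,1))
print("ib",plane(s,(178,222),60).round(), "pink",plane(s,(246,137),30).round())
for n,p in dict(L=[(268,188),(332,196),(322,252),(252,241)],I=[(369,188),(440,184),(444,238),(372,244)],R=[(481,197),(555,198),(555,254),(481,253)]).items(): print(n,plane(t,np.array(p)*.64,18).round().tolist())
f=eyes.grab_frame("wrist");print(f["hand_eye"],f["fx"])
E
```

```text
red [374. 275.  28.] 3.4
la [425. 155.  21.] 0.2
lb [436. -17.  19.] 4.0
ia [ 432. -134.   37.] 1.0
tinlid [466. 486.  87.] 0.6
sl [711. 253.  44.] 4.3
si [722.  11.  69.] 0.3
sr [ 690. -252.   64.] 2.5
spool [ 472. -476.   64.] 0.7
ib [[ 370. -274.   60.]] pink [[209. 314.  30.]]
L [[695.0, 327.0, 18.0], [672.0, 176.0, 18.0], [538.0, 199.0, 18.0], [568.0, 361.0, 18.0]]
I [[689.0, 90.0, 18.0], [695.0, -76.0, 18.0], [565.0, -82.0, 18.0], [555.0, 84.0, 18.0]]
R [[661.0, -170.0, 18.0], [655.0, -341.0, 18.0], [522.0, -334.0, 18.0], [528.0, -166.0, 18.0]]
[[ 4.21590615e-04 -9.60893926e-01 -2.76916387e-01  6.99105850e+01]
 [ 9.99999757e-01  2.51250575e-04  6.50612853e-04  1.96936099e+00]
 [-5.55594537e-04 -2.76916594e-01  9.60893798e-01 -1.26336572e+02]
 [ 0.00000000e+00  0.00000000e+00  0.00000000e+00  1.00000000e+00]] 322.0072926410141
```

```bash
python3 -m inch '[[0,0,-0.017,0,0,7,-1],[0,0,-0.017,0,0,7,-1],[0,0,-0.017,0,0,7.19,-1],[0.02,-0.035,0,0,0,0,-1],[0.02,-0.035,0,0,0,0,-1],[0.02,-0.035,0,0,0,0,-1],[0.02,-0.035,0,0,0,0,-1],[0.02,-0.035,0,0,0,0,-1]]'
python3 -m inch '[[0.02,-0.035,0,0,0,0,-1],[0.02,-0.035,0,0,0,0,-1],[0.02,-0.035,0,0,0,0,-1],[0.02,-0.035,0,0,0,0,-1],[0.01,-0.035,0,0,0,0,-1],[0,-0.035,0,0,0,0,-1],[0,0,0,0,0,0,-1],[0,0,0,0,0,0,-1]]'
python3 - <<'E'
from h import *; from rig import r,eyes; import pickle
s=r.sense(); f=eyes.grab_frame("wrist"); cv2.imwrite("pics/w1.png",f["img"]); pickle.dump((f,s),open("w1.pkl","wb")); print(s["eef_pos"],s["tcp_rot"],s["clock"])
E
```

```text
clock: 1.05
eef_pos: [326.4, -406.3, 299.3]
tcp_rot: [3.142, -0.0, -0.0]
contact_force: [0.2, -0.4, -0.2]
opening: 0.996
grasp_force: 0.0
clock: 1.85
eef_pos: [416.1, -197.3, 299.4]
tcp_rot: [3.141, -0.0, 0.002]
contact_force: [0.2, 0.0, 1.4]
opening: 0.997
grasp_force: 0.0
[ 416.05038712 -197.28893555  299.44586532] [ 3.14114567e+00 -3.41216943e-04  1.94769106e-03] 1.85
```

View pics/w1.png

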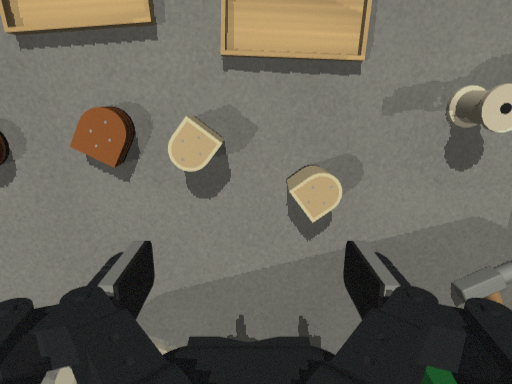

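The wrist view shows a leather top at (100,135), ivory tops at (195,147) and (317,193), the spool at (485,107), and two bay edges. I'll take two more places so that each object appears in two views.

```bash
cat > snap.py <<'E'
import sys,pickle; from h import *; from rig import r,eyes
s=r.sense(); f=eyes.grab_frame("wrist"); cv2.imwrite(f"pics/{sys.argv[1]}.png",f["img"]); pickle.dump((f,s),open(sys.argv[1]+".pkl","wb"))
E
python3 -m inch '[[0,-0.035,0,0,0,0,-1],[0,-0.035,0,0,0,0,-1],[0,-0.035,0,0,0,0,-1],[0,-0.035,0,0,0,0,-1],[0,-0.03,0,0,0,0,-1],[0,0,0,0,0,0,-1],[0,0,0,0,0,0,-1]]' && python3 snap.py w2
python3 -m inch '[[0,-0.035,0,0,0,0,-1],[0,-0.035,0,0,0,0,-1],[0,-0.035,0,0,0,0,-1],[0,-0.035,0,0,0,0,-1],[0,-0.035,0,0,0,0,-1],[0,-0.025,0,0,0,0,-1],[0,0,0,0,0,0,-1],[0,0,0,0,0,0,-1]]' && python3 snap.py w3
python3 -c "
import cv2;a=[cv2.imread(f'pics/w{i}.png')[:260] for i in (2,3)];cv2.imwrite('pics/w23.png',cv2.vconcat(a))"
```

```text
clock: 2.6
eef_pos: [416.2, -28.3, 299.3]
tcp_rot: [3.141, -0.0, 0.001]
contact_force: [0.4, -0.3, -0.3]
opening: 0.999
grasp_force: 0.0
clock: 3.45
eef_pos: [416.4, 171.3, 299.1]
tcp_rot: [3.141, 0.0, -0.0]
contact_force: [0.1, -1.1, 0.1]
opening: 0.998
grasp_force: 0.0
```

View pics/w23.png

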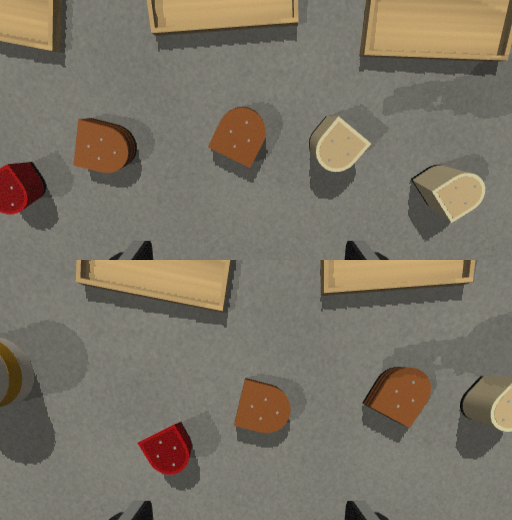

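w2 shows red at (12,190), leather at (103,146) and (240,135), and ivory at (340,145) and (455,195). w3 (the lower half, rows offset by 260) shows red at (167,187), leather at (262,147) and (400,135), and a cut ivory. Next I'll segment the top faces.

```bash
cat > meas.py <<'E'
from h import *; import pickle
def face(img,seed,kind):
    """top-face contour: colour blob near seed, then its bright part (hull)"""
    hsv=cv2.cvtColor(cv2.GaussianBlur(img,(3,3),0),cv2.COLOR_BGR2HSV); H,S,V=[hsv[...,i].astype(int) for i in range(3)]
    if kind=="ivory": m=(S>45)&(V>185)&(H<35)
    elif kind=="red": m=((H<8)|(H>172))&(S>150)&(V>115)
    else: m=(H>3)&(H<16)&(S>120)&(V>115)
    m=m.astype(np.uint8); 
    cs,_=cv2.findContours(m,cv2.RETR_EXTERNAL,cv2.CHAIN_APPROX_NONE)
    cs=[c for c in cs if cv2.contourArea(c)>150 and cv2.pointPolygonTest(c,tuple(map(float,seed)),True)>-12]
    return cv2.convexHull(max(cs,key=cv2.contourArea))[:,0]
def pose(k,hull,z):
    """D outline on plane z: breast corners, centre, yaw of +x, length, width"""
    P=plane(k,hull,z)[:,:2].astype(np.float32)
    a=cv2.approxPolyDP(P.reshape(-1,1,2),3.0,True)[:,0]
    i=np.argmax(np.linalg.norm(np.roll(a,-1,0)-a,axis=1)); p,q=a[i],a[(i+1)%len(a)]
    t=(q-p)/np.linalg.norm(q-p); n=np.array([-t[1],t[0]])
    if n@((p+q)/2-P.mean(0))<0: n=-n
    x=P@n; y=P@np.array([-n[1],n[0]])
    L,W=np.ptp(x),np.ptp(y); c=n*(x.max()+x.min())/2+np.array([-n[1],n[0]])*(y.max()+y.min())/2
    return c,np.degrees(np.arctan2(n[1],n[0])),L,W,(p,q)
E
python3 - <<'E'
from meas import *
D={i:pickle.load(open(f"w{i}.pkl","rb")) for i in (1,2,3)}; K={i:cam(*D[i]) for i in D}
items=[("ivory_a","ivory",60,{1:(195,147),2:(340,145)}),("ivory_b","ivory",60,{1:(317,193),2:(455,195)}),
("leather_a","leather",32,{2:(103,146),3:(262,147)}),("leather_b","leather",32,{1:(100,135),2:(240,135),3:(400,135)}),("red","red",46,{2:(12,190),3:(167,187)})]
vis={i:D[i][0]["img"].copy() for i in D}
for n,k,z,v in items:
    cor={}
    for i,s in v.items():
        h=face(D[i][0]["img"],s,k); c,y,L,W,pq=pose(K[i],h,z); cv2.polylines(vis[i],[h.reshape(-1,1,2)],True,(0,255,0),1)
        cor[i]=[proj(K[i],[*p,z])[0] for p in pq]
        # centroid also
        M=cv2.moments(h); cor[i].append(np.array([M['m10'],M['m01']])/M['m00'])
        print(n,i,"c",c.round(1),"yaw",round(y,1),"L,W",round(L,1),round(W,1))
    i,j=list(v)[:2]
    print("   height",[ (lambda r:(round(r[0][2],1),round(r[1],1)))(tri(K[i],a,K[j],b)) for a,b in zip(cor[i],cor[j])])
cv2.imwrite("pics/vis.png",cv2.vconcat([vis[i][90:240] for i in vis]))
E
```

```text
ivory_a 1 c [ 429.  -133.1] yaw -37.8 L,W 52.2 48.4
ivory_a 2 c [ 429. -134.] yaw -35.8 L,W 52.4 48.9
   height [(np.float64(57.8), np.float64(0.7)), (np.float64(60.8), np.float64(0.4)), (np.float64(61.2), np.float64(0.1))]
ivory_b 1 c [ 374.7 -283.8] yaw 127.5 L,W 52.1 48.6
ivory_b 2 c [ 374.6 -284.3] yaw 127.1 L,W 52.3 48.4
   height [(np.float64(60.4), np.float64(0.2)), (np.float64(61.2), np.float64(0.2)), (np.float64(60.9), np.float64(0.2))]
leather_a 2 c [423.6 150.2] yaw 75.4 L,W 62.8 57.6
leather_a 3 c [423.7 149.8] yaw 75.6 L,W 63.5 57.3
   height [(np.float64(31.1), np.float64(0.2)), (np.float64(30.9), np.float64(0.2)), (np.float64(32.5), np.float64(0.0))]
leather_b 1 c [441.9 -20. ] yaw 152.9 L,W 63.2 57.2
leather_b 2 c [441.9 -20. ] yaw 154.2 L,W 63.1 57.3
leather_b 3 c [441.7 -20.6] yaw 153.5 L,W 63.0 57.5
   height [(np.float64(33.4), np.float64(0.5)), (np.float64(32.4), np.float64(0.6)), (np.float64(32.8), np.float64(0.1))]
red 2 c [374.6 259.1] yaw 80.5 L,W 32.6 63.0
red 3 c [371.5 269.3] yaw 26.3 L,W 55.4 51.8
   height [(np.float64(-1.0), np.float64(41.7)), (np.float64(63.9), np.float64(3.7)), (np.float64(27.3), np.float64(1.6))]
```

View pics/vis.png

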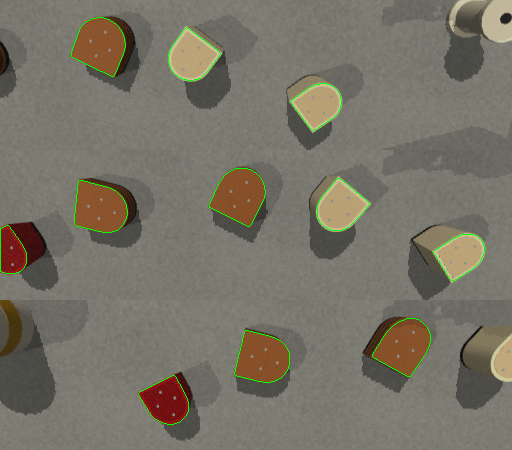

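Segmentation is good: sizes and heights agree with the text within about 1.5 mm. Red is cut in w2, so it needs another view. I'll take that now, then views over the trays.

```bash

python3 -m inch '[[0,-0.03,0,0,0,0,-1],[0,-0.03,0,0,0,0,-1],[0,-0.03,0,0,0,0,-1],[0,0,0,0,0,0,-1],[0,0,0,0,0,0,-1]]' >/dev/null && python3 snap.py w4
python3 -m inch '[[0.035,0,-0.01,0,0,0,-1],[0.035,0,-0.01,0,0,0,-1],[0.035,0,-0.01,0,0,0,-1],[0.035,0,-0.01,0,0,0,-1],[0.02,0,-0.01,0,0,0,-1],[0,0,0,0,0,0,-1],[0,0,0,0,0,0,-1]]' && python3 snap.py w5
python3 -m inch '[[0,0.035,0,0,0,0,-1],[0,0.035,0,0,0,0,-1],[0,0.035,0,0,0,0,-1],[0,0.035,0,0,0,0,-1],[0,0.03,0,0,0,0,-1],[0,0,0,0,0,0,-1],[0,0,0,0,0,0,-1]]' >/dev/null&& python3 snap.py w6
python3 -m inch '[[0,0.035,0,0,0,0,-1],[0,0.035,0,0,0,0,-1],[0,0.035,0,0,0,0,-1],[0,0.035,0,0,0,0,-1],[0,0.03,0,0,0,0,-1],[0,0,0,0,0,0,-1],[0,0,0,0,0,0,-1]]' >/dev/null&& python3 snap.py w7
python3 -m inch '[[0,0.035,0,0,0,0,-1],[0,0.035,0,0,0,0,-1],[0,0.035,0,0,0,0,-1],[0,0.035,0,0,0,0,-1],[0,0.03,0,0,0,0,-1],[0,0,0,0,0,0,-1],[0,0,0,0,0,0,-1]]' && python3 snap.py w8
python3 - <<'E'
from meas import *
D={i:pickle.load(open(f"w{i}.pkl","rb")) for i in (3,4)}
h=[];k=[]
import cv2
for i,seed in ((3,(167,187)),(4,(267,187))):
    k.append(cam(*D[i])); h.append(face(D[i][0]["img"],seed,"red")); c,y,L,W,_=pose(k[-1],h[-1],46); print(c,y,L,W)
cc=[(lambda M:np.array([M['m10'],M['m01']])/M['m00'])(cv2.moments(x)) for x in h]; print(tri(k[0],cc[0],k[1],cc[1]))
a=[cv2.resize(cv2.imread(f'pics/w{i}.png'),None,fx=.78,fy=.78) for i in (5,6,7,8)]
cv2.imwrite('pics/w58.png',cv2.vconcat([cv2.hconcat(a[:2]),cv2.hconcat(a[2:])]))
E
```

```text
clock: 4.75
eef_pos: [575.7, 260.6, 348.8]
tcp_rot: [3.141, 0.001, -0.002]
contact_force: [-0.3, 0.1, -1.0]
opening: 0.999
grasp_force: 0.0
clock: 7.0
eef_pos: [576.2, -246.5, 349.0]
tcp_rot: [-3.141, 0.0, 0.0]
contact_force: [0.2, 1.2, 0.5]
opening: 1.001
grasp_force: 0.0
[371.4911 269.2588] 26.286554 55.408997 51.76851
[372.08298 269.4885 ] 26.980425 56.3114 51.706787
(array([374.26389935, 270.63416739,  45.00779395]), np.float64(0.39313918979229606))
```

View pics/w58.png

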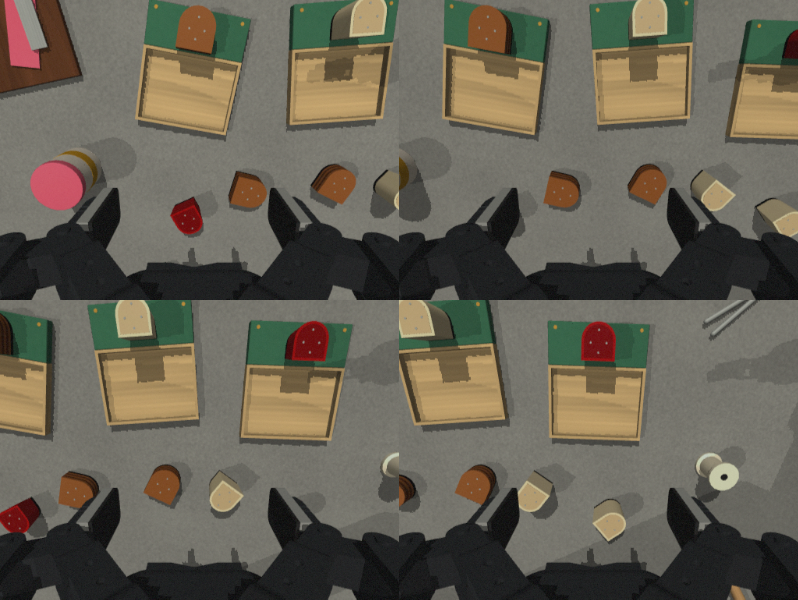

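The tray views are clear. Leather tray on the left, ivory in the middle and red on the right, each identified by its sample. Red's top triangulates to 45 mm. Now I'll measure the bays.

```bash
python3 - <<'E'
from meas import *
D={i:pickle.load(open(f"w{i}.pkl","rb")) for i in (5,6,7,8)}; K={i:cam(*D[i]) for i in D}
q=lambda x,y:(x/.78,y/.78)
it={"leather":{5:q(190,100),6:q(95,100)},"ivory":{6:q(243,100),7:q(148,100)},"red":{7:q(295,110),8:q(198,110)}}
for n,v in it.items():
    hs=[]
    for i,s in v.items():
        hsv=cv2.cvtColor(D[i][0]["img"],cv2.COLOR_BGR2HSV)
        m=cv2.inRange(hsv,(10,70,70),(26,255,255)); m=cv2.morphologyEx(m,cv2.MORPH_OPEN,np.ones((3,3)))
        cs,_=cv2.findContours(m,0,1); c=[c for c in cs if cv2.pointPolygonTest(c,s,False)>0][0]
        h=cv2.convexHull(c)[:,0]; P=plane(K[i],h,18)[:,:2].astype(np.float32)
        (cx,cy),(w,l),a=cv2.minAreaRect(P); a=a if w<l else a-90; a=(a+90)%180-90
        b=cv2.boxPoints(cv2.minAreaRect(P)); 
        # extreme hull pixels near each box corner
        o=[h[np.argmin(np.linalg.norm(P-x,axis=1))] for x in sorted(b.tolist())]
        hs.append((K[i],o)); print(n,i,round(cx,1),round(cy,1),"size",round(min(w,l)),round(max(w,l)),"yaw",round(a,1))
    (k1,o1),(k2,o2)=hs; print("  rim z",[round(float(tri(k1,x,k2,y)[0][2]),1) for x,y in zip(o1,o2)])
E
```

```text
leather 5 616.6 271.3 size 131 171 yaw -10.4
leather 6 616.5 271.4 size 131 171 yaw -10.3
  rim z [19.6, 15.7, 18.2, 16.7]
ivory 6 627.2 1.7 size 131 171 yaw 4.0
ivory 7 627.2 1.9 size 131 171 yaw 3.9
  rim z [17.9, 18.4, 19.4, 19.0]
red 7 595.4 -252.1 size 131 174 yaw -2.0
red 8 595.2 -253.3 size 131 171 yaw -2.0
  rim z [19.4, 9.8, 17.8, 12.5]
```

Bays measured: sizes 131×171 against 130×170 given, rim about 18 mm. Now a delta helper, and then ivory_b first.

```bash
cat > d.py <<'E'
# remaining move to target x y z yaw(deg): turn rz, then shift in tool axes after the turn
import sys; from h import *; from rig import r
s=r.sense(); x,y,z,w=map(float,sys.argv[1:5]); yaw=np.degrees(s["tcp_rot"][2])
rz=(yaw-w+180)%360-180; Rt=Ro.from_euler("xyz",[180,0,w],degrees=True).as_matrix()
print("at",s["eef_pos"].round(1),"yaw",round(yaw,1),"rz",round(rz,1),"shift after turn",(Rt.T@(np.array([x,y,z])-s["eef_pos"])).round(1),"q6",s["qpos"][5].round(2),"t",s["clock"])
E
python3 -m inch '[[0,0,0.012,0,0,-8,-1],[0,0,0.012,0,0,-8,-1],[0,0,0.012,0,0,-8,-1],[0,0,0.012,0,0,-8,-1],[0,0,0.012,0,0,-8,-1],[0,0,0.012,0,0,-8,-1],[0,0,0.012,0,0,-8,-1],[0,0,0.012,0,0,-8,-1]]' >/dev/null
python3 -m inch '[[0,0,0.012,0,0,-8,-1],[0,0,0.012,0,0,-8,-1],[0,0,0.012,0,0,-8,-1],[0,0,0.012,0,0,-8,-1],[0,0,0.012,0,0,-8,-1],[0,0,0.012,0,0,-8,-1],[0,0,0.012,0,0,-8,-1],[0,0,0.012,0,0,-7,-1]]'
python3 d.py 374.6 -284 130 127.3
```

```text
clock: 8.65
eef_pos: [576.4, -245.7, 157.1]
tcp_rot: [3.141, -0.0, 2.224]
contact_force: [-1.0, 0.0, 0.2]
opening: 0.998
grasp_force: 0.0
at [ 576.4 -245.7  157.1] yaw 127.4 rz 0.1 shift after turn [  91.8 -183.7   27.1] q6 -1.06 t 8.65
```

```bash

python3 -m inch '[[0.015,-0.031,0.004,0,0,0,-1],[0.015,-0.031,0.004,0,0,0,-1],[0.015,-0.031,0.004,0,0,0,-1],[0.015,-0.031,0.005,0,0,0,-1],[0.016,-0.030,0.005,0,0,0,-1],[0.016,-0.030,0.005,0,0,0,-1],[0,0,0,0,0,0,-1],[0,0,0,0,0,0,-1]]' >/dev/null; python3 d.py 374.6 -284 32 127.3; python3 snap.py w9
```

```text
at [ 374.  -284.2  130.7] yaw 127.0 rz -0.3 shift after turn [-0.2  0.6 98.7] q6 -1.3 t 9.45
```

```bash

python3 -m inch '[[0,0,0.02,0,0,0,-1],[0,0,0.02,0,0,0,-1],[0,0,0.02,0,0,0,-1],[0,0,0.018,0,0,0,-1],[0,0,0.013,0,0,0,-1],[0,0,0.007,0,0,0,-1],[0,0,0,0,0,0,-1],[0,0,0,0,0,0,0]]' 40
python3 -m inch '[[0,0,0,0,0,0,0.8],[0,0,0,0,0,0,0.8],[0,0,0,0,0,0,0.8],[0,0,0,0,0,0,0.8],[0,0,0,0,0,0,0.8],[0,0,0,0,0,0,0.8],[0,0,0,0,0,0,0.8],[0,0,0,0,0,0,0.8]]' 40
```

```text
clock: 10.3
eef_pos: [374.1, -285.1, 32.6]
tcp_rot: [3.141, 0.0, 2.217]
contact_force: [0.7, -0.2, -0.5]
opening: 0.855
grasp_force: 0.0
clock: 11.1
eef_pos: [374.1, -285.4, 33.0]
tcp_rot: [3.141, 0.001, 2.216]
contact_force: [0.1, 1.2, 7.2]
opening: 0.573
grasp_force: 40.4
```

```bash

python3 -m inch '[[0,0,-0.005,0,0,0,0.8],[0,0,-0.015,0,0,0,0.8],[0,0,-0.025,0,0,0,0.8],[0,0,-0.025,0,0,6,0.8],[0,0,-0.025,0,0,7,0.8],[0,0,-0.015,0,0,7,0.8],[0,0,0,0,0,7,0.8],[0,0,0,0,0,6,0.8]]'; python3 d.py 630 -38 130 94
```

```text
clock: 11.9
eef_pos: [373.7, -285.2, 143.3]
tcp_rot: [3.141, 0.001, 1.636]
contact_force: [-0.2, -0.3, -0.6]
opening: 0.567
grasp_force: 41.4
at [ 373.7 -285.2  143.3] yaw 93.7 rz -0.3 shift after turn [228.7 273.   13.3] q6 -0.72 t 11.9
```

```bash

python3 -m inch '[[0.015,0.017,0,0,0,0,0.8],[0.025,0.03,0,0,0,0,0.8],[0.025,0.03,0,0,0,0,0.8],[0.025,0.03,0,0,0,0,0.8],[0.025,0.03,0,0,0,0,0.8],[0.025,0.03,0,0,0,0,0.8],[0.025,0.03,0,0,0,0,0.8],[0.025,0.03,0,0,0,0,0.8]]'
python3 -m inch '[[0.02,0.025,0,0,0,0,0.8],[0.015,0.016,0.004,0,0,0,0.8],[0.004,0.005,0.004,0,0,0,0.8],[0,0,0.004,0,0,0,0.8],[0,0,0,0,0,0,0.8],[0,0,0,0,0,0,0.8]]'; python3 d.py 630 -38 38 94; python3 snap.py w10
```

```text
clock: 12.7
eef_pos: [587.5, -78.4, 142.5]
tcp_rot: [-3.141, 0.0, 1.641]
contact_force: [-0.3, -1.0, -0.5]
opening: 0.568
grasp_force: 41.5
clock: 13.3
eef_pos: [628.8, -38.5, 130.0]
tcp_rot: [-3.14, -0.0, 1.64]
contact_force: [0.5, 0.5, 0.1]
opening: 0.572
grasp_force: 41.5
at [628.8 -38.5 130. ] yaw 93.9 rz -0.1 shift after turn [ 0.4  1.2 92. ] q6 -0.13 t 13.3
```

View pics/w10.png

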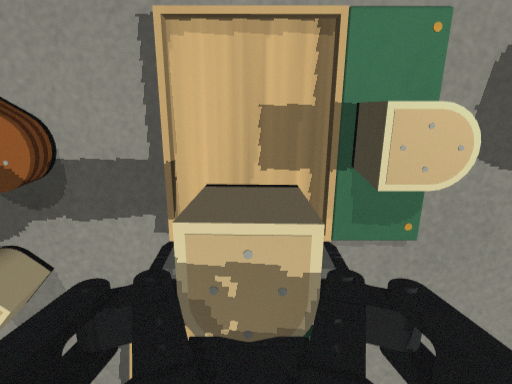

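The heel hangs upright (top face at (250,280)) over the ivory bay (165–345, 10–235), so I can lower it.

```bash

python3 -m inch '[[0,0.001,0.02,0,0,0,0.8],[0,0,0.02,0,0,0,0.8],[0,0,0.02,0,0,0,0.8],[0,0,0.014,0,0,0,0.8],[0,0,0.008,0,0,0,0.8],[0,0,0.005,0,0,0,0.8],[0,0,0.002,0,0,0,0.8],[0,0,0,0,0,0,0.8]]' | grep -E "eef|cont"
python3 -m inch '[[0,0,0.001,0,0,0,0.8],[0,0,0,0,0,0,0.8],[0,0,0,0,0,0,0.8]]' | grep -E "eef|cont"
python3 -m inch '[[0,0,0.001,0,0,0,0.8],[0,0,0,0,0,0,0.8],[0,0,0,0,0,0,0.8]]' | grep -E "eef|cont"
```

```text
eef_pos: [631.2, -37.5, 41.6]
contact_force: [-0.3, 0.9, -0.9]
eef_pos: [631.2, -37.4, 40.6]
contact_force: [0.2, -0.3, -0.4]
eef_pos: [630.9, -37.5, 39.3]
contact_force: [0.3, -0.1, -1.7]
```

```bash

python3 -m inch '[[0,0,0.0007,0,0,0,0.8],[0,0,0,0,0,0,0.8],[0,0,0,0,0,0,0.8]]' | grep -E "eef|cont"
python3 -m inch '[[0,0,0.0007,0,0,0,0.8],[0,0,0,0,0,0,0.8],[0,0,0,0,0,0,0.8]]' | grep -E "eef|cont"
python3 -m inch '[[0,0,0.0005,0,0,0,0.8],[0,0,0,0,0,0,0.8],[0,0,0,0,0,0,0.8]]' | grep -E "eef|cont"
```

```text
eef_pos: [630.9, -37.5, 38.5]
contact_force: [0.7, -1.1, -1.6]
eef_pos: [631.1, -37.5, 38.1]
contact_force: [-0.3, 0.3, 1.9]
eef_pos: [631.1, -37.5, 38.0]
contact_force: [-1.9, -0.1, 7.3]
```

Contact with the floor at z=38.0, as predicted. I'll release, retreat, and turn for ivory_a.

```bash

python3 -m inch '[[0,0,0,0,0,0,-0.3],[0,0,0,0,0,0,-0.5],[0,0,0,0,0,0,-0.5],[0,0,0,0,0,0,-0.5],[0,0,-0.008,0,0,0,-0.5],[0,0,-0.02,0,0,0,-0.5],[0,0,-0.025,0,0,0,-0.5],[0,0,-0.025,0,0,0,-0.7]]' | grep -E "eef|cont|open"
python3 -m inch '[[0,0,-0.025,0,0,0,-1],[0,0,-0.01,0,0,-8,-1],[0,0,0,0,0,-8,-1],[0,0,0,0,0,-8,-1],[0,0,0,0,0,-8,-1],[0,0,0,0,0,-8,-1],[0,0,0,0,0,-8,-1],[0,0,0,0,0,0,-1]]' | grep -E "eef|cont|open"
python3 d.py 429 -133.5 130 143; python3 snap.py w11
```

```text
eef_pos: [630.8, -37.4, 116.5]
contact_force: [0.5, -0.2, -0.5]
opening: 0.849
eef_pos: [631.0, -37.5, 150.9]
contact_force: [-0.4, 0.6, 0.6]
opening: 1.0
at [631.  -37.5 150.9] yaw 142.1 rz -0.9 shift after turn [ 103.5 -198.3   20.9] q6 -0.97 t 17.25
```

View pics/w11.png

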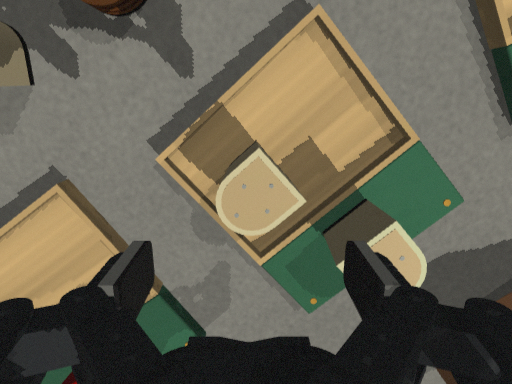

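ivory_b stands in the near end of its bay at (258,192), with the sample at (390,265). Going for ivory_a.

```bash

python3 -m inch '[[0.015,-0.028,0.003,0,0,-0.9,-1],[0.015,-0.028,0.003,0,0,0,-1],[0.015,-0.028,0.003,0,0,0,-1],[0.015,-0.028,0.003,0,0,0,-1],[0.015,-0.028,0.003,0,0,0,-1],[0.015,-0.028,0.003,0,0,0,-1],[0.013,-0.03,0.003,0,0,0,-1],[0,0,0,0,0,0,-1]]' >/dev/null
python3 -m inch '[[0,0,0,0,0,0,-1]]' >/dev/null; python3 d.py 429 -133.5 33 143
```

```text
at [ 429.2 -133.2  129.8] yaw 142.6 rz -0.4 shift after turn [-0.  -0.4 96.8] q6 -1.22 t 18.2
```

```bash

python3 -m inch '[[0,0,0.02,0,0,0,-1],[0,0,0.02,0,0,0,-1],[0,0,0.02,0,0,0,-1],[0,0,0.018,0,0,0,-1],[0,0,0.012,0,0,0,-1],[0,0,0.007,0,0,0,-1],[0,0,0,0,0,0,-1],[0,0,0,0,0,0,0]]' 40 | grep -E "eef|cont|open"
python3 -m inch '[[0,0,0,0,0,0,0.8],[0,0,0,0,0,0,0.8],[0,0,0,0,0,0,0.8],[0,0,0,0,0,0,0.8],[0,0,0,0,0,0,0.8],[0,0,0,0,0,0,0.8],[0,0,0,0,0,0,0.8]]' 40
python3 -m inch '[[0,0,-0.005,0,0,0,0.8],[0,0,-0.015,0,0,0,0.8],[0,0,-0.025,0,0,8,0.8],[0,0,-0.025,0,0,8,0.8],[0,0,-0.025,0,0,8,0.8],[0,0,-0.02,0,0,8,0.8],[0,0,0,0,0,8,0.8],[0,0,0,0,0,8.5,0.8]]'; python3 d.py 624.4 41.7 150 94
```

```text
eef_pos: [429.7, -132.8, 32.7]
contact_force: [-0.3, 0.2, 0.2]
opening: 0.858
clock: 19.7
eef_pos: [429.8, -133.0, 33.1]
tcp_rot: [3.141, 0.002, 2.494]
contact_force: [0.5, 0.5, 5.9]
opening: 0.57
grasp_force: 40.4
clock: 20.5
eef_pos: [429.4, -132.9, 148.6]
tcp_rot: [3.14, 0.001, 1.642]
contact_force: [0.2, -0.7, -1.6]
opening: 0.571
grasp_force: 41.6
at [ 429.4 -132.9  148.6] yaw 94.1 rz 0.1 shift after turn [160.6 206.7  -1.4] q6 -0.37 t 20.5
```

```bash

python3 -m inch '[[0.015,0.02,0,0,0,0,0.8],[0.025,0.032,0,0,0,0,0.8],[0.025,0.032,0,0,0,0,0.8],[0.025,0.032,0,0,0,0,0.8],[0.025,0.032,0,0,0,0,0.8],[0.025,0.032,0,0,0,0,0.8],[0.0156,0.02,0,0,0,0,0.8],[0.005,0.0067,0,0,0,0,0.8]]' >/dev/null
python3 -m inch '[[0,0,0,0,0,0,0.8],[0,0,0,0,0,0,0.8],[0,0,0.02,0,0,0,0.8],[0,0,0.025,0,0,0,0.8],[0,0,0.025,0,0,0,0.8],[0,0,0.018,0,0,0,0.8],[0,0,0.01,0,0,0,0.8],[0,0,0,0,0,0,0.8]]' | grep -E "eef|cont|open"
python3 d.py 624.4 41.7 38.1 94
```

```text
eef_pos: [621.4, 42.3, 48.4]
contact_force: [-0.1, -0.3, -0.5]
opening: 0.574
at [621.4  42.3  48.4] yaw 94.3 rz 0.3 shift after turn [-0.8  2.9 10.3] q6 -0.01 t 22.1
```

```bash

python3 -m inch '[[0,0.003,0.003,0,0,0,0.8],[0,0,0.003,0,0,0,0.8],[0,0,0.002,0,0,0,0.8],[0,0,0.001,0,0,0,0.8],[0,0,0.0005,0,0,0,0.8],[0,0,0,0,0,0,0.8],[0,0,0,0,0,0,0.8]]' | grep -E "eef|cont"
python3 -m inch '[[0,0,0.0005,0,0,0,0.8],[0,0,0,0,0,0,0.8],[0,0,0,0,0,0,0.8]]' | grep -E "eef|cont"
python3 -m inch '[[0,0,0.0005,0,0,0,0.8],[0,0,0,0,0,0,0.8],[0,0,0,0,0,0,0.8]]' | grep -E "eef|cont"
```

```text
eef_pos: [625.9, 43.4, 40.0]
contact_force: [-0.1, 1.2, -1.3]
eef_pos: [625.9, 43.5, 39.4]
contact_force: [0.0, 0.5, -0.9]
eef_pos: [625.9, 43.4, 38.9]
contact_force: [0.2, 0.6, -1.1]
```

```bash

python3 -m inch '[[0,0,0.0005,0,0,0,0.8],[0,0,0,0,0,0,0.8],[0,0,0,0,0,0,0.8]]' | grep -E "eef|cont"
python3 -m inch '[[0,0,0.0005,0,0,0,0.8],[0,0,0,0,0,0,0.8],[0,0,0,0,0,0,0.8]]' | grep -E "eef|cont"
python3 -m inch '[[0,0,0.0003,0,0,0,0.8],[0,0,0,0,0,0,0.8],[0,0,0,0,0,0,0.8]]' | grep -E "eef|cont"
```

```text
eef_pos: [625.9, 43.4, 38.4]
contact_force: [0.8, -0.6, -0.1]
eef_pos: [626.0, 43.4, 38.2]
contact_force: [-2.7, 0.0, 4.5]
eef_pos: [626.1, 43.4, 38.2]
contact_force: [-2.5, -0.3, 7.4]
```

```bash

python3 -m inch '[[0,0,0,0,0,0,-0.3],[0,0,0,0,0,0,-0.5],[0,0,0,0,0,0,-0.5],[0,0,0,0,0,0,-0.5],[0,0,-0.008,0,0,0,-0.5],[0,0,-0.02,0,0,0,-0.5],[0,0,-0.025,0,0,0,-0.5],[0,0,-0.025,0,0,0,-0.7]]' | grep -E "eef|cont|open"
python3 -m inch '[[0,0,-0.015,0,0,-8,-1],[0,0,0,0,0,-8,-1],[0,0,0,0,0,-8,-1],[0,0,0,0,0,-8,-1],[0,0,0,0,0,-8,-1],[0,0,0,0,0,-8,-1],[0,0,0,0,0,-8,-1],[0,0,0,0,0,-3.5,-1]]' >/dev/null
python3 d.py 441.9 -20 110 153.5
```

```text
eef_pos: [625.8, 43.4, 116.7]
contact_force: [0.7, 1.0, 0.0]
opening: 0.851
at [626.   43.4 131.2] yaw 154.2 rz 0.7 shift after turn [ 136.5 -138.9   21.2] q6 -1.05 t 25.9
```

```bash

python3 -m inch '[[0.023,-0.023,0.003,0,0,0,-1],[0.023,-0.023,0.003,0,0,0,-1],[0.023,-0.023,0.003,0,0,0,-1],[0.023,-0.023,0.003,0,0,0,-1],[0.023,-0.023,0.004,0,0,0,-1],[0.021,-0.024,0.004,0,0,0,-1],[0,0,0,0,0,0,-1],[0,0,0,0,0,0,-1]]' >/dev/null
python3 d.py 441.9 -20 21 153.5;python3 snap.py w12
```

```text
at [443.  -21.8 111.2] yaw 153.9 rz 0.4 shift after turn [ 1.8  1.1 90.2] q6 -1.17 t 26.7
```

```bash

python3 -m inch '[[0.001,0.001,0.02,0,0,0,-1],[0,0,0.02,0,0,0,-1],[0,0,0.018,0,0,0,-1],[0,0,0.014,0,0,0,-1],[0,0,0.01,0,0,0,-1],[0,0,0.006,0,0,0,-1],[0,0,0.002,0,0,0,-1],[0,0,0,0,0,0,-0.5]]' 40 | grep -E "eef|cont|open"
python3 -m inch '[[0,0,0,0,0,0,0.8],[0,0,0,0,0,0,0.8],[0,0,0,0,0,0,0.8],[0,0,0,0,0,0,0.8],[0,0,0,0,0,0,0.8],[0,0,0,0,0,0,0.8],[0,0,0,0,0,0,0.8]]' 40
```

```text
eef_pos: [442.5, -20.2, 20.7]
contact_force: [0.8, 0.1, 0.6]
opening: 0.855
clock: 28.25
eef_pos: [442.7, -20.3, 21.2]
tcp_rot: [3.141, 0.001, 2.686]
contact_force: [-1.0, 1.3, 7.6]
opening: 0.668
grasp_force: 43.3
```

```bash

python3 -m inch '[[0,0,-0.005,0,0,0,0.8],[0,0,-0.015,0,0,8,0.8],[0,0,-0.025,0,0,8,0.8],[0,0,-0.025,0,0,8,0.8],[0,0,-0.025,0,0,8,0.8],[0,0,-0.015,0,0,8,0.8],[0,0,0,0,0,8,0.8],[0,0,0,0,0,8,0.8]]' >/dev/null
python3 -m inch '[[0,0,0,0,0,8,0.8],[0,0,0,0,0,8,0.8],[0,0,0,0,0,2.3,0.8],[0,0,0,0,0,0,0.8]]' | grep -E "eef|open|force"
python3 d.py 609.3 232 130 79.65
```

```text
eef_pos: [442.0, -20.3, 130.8]
contact_force: [-0.4, -0.5, -0.5]
opening: 0.672
grasp_force: 42.9
at [442.  -20.3 130.8] yaw 79.6 rz -0.1 shift after turn [278.2 119.2   0.8] q6 0.13 t 29.45
```

```bash

python3 -m inch '[[0.02,0.0085,0,0,0,0,0.8],[0.035,0.015,0,0,0,0,0.8],[0.035,0.015,0,0,0,0,0.8],[0.035,0.015,0,0,0,0,0.8],[0.035,0.015,0,0,0,0,0.8],[0.035,0.015,0,0,0,0,0.8],[0.035,0.015,0,0,0,0,0.8],[0.028,0.012,0,0,0,0,0.8]]' >/dev/null
python3 -m inch '[[0.015,0.0065,0,0,0,0,0.8],[0.005,0.0022,0,0,0,0,0.8],[0,0,0.02,0,0,0,0.8],[0,0,0.025,0,0,0,0.8],[0,0,0.025,0,0,0,0.8],[0,0,0.015,0,0,0,0.8],[0,0,0.009,0,0,0,0.8],[0,0,0,0,0,0,0.8]]' | grep -E "eef|cont|open"
python3 d.py 609.3 232 26.2 79.65
```

```text
eef_pos: [608.9, 231.1, 35.7]
contact_force: [-0.4, -0.1, -0.8]
opening: 0.664
at [608.9 231.1  35.7] yaw 79.6 rz -0.0 shift after turn [0.9 0.2 9.5] q6 0.54 t 31.05
```

```bash

python3 -m inch '[[0,0,0.003,0,0,0,0.8],[0,0,0.003,0,0,0,0.8],[0,0,0.002,0,0,0,0.8],[0,0,0.0007,0,0,0,0.8],[0,0,0,0,0,0,0.8],[0,0,0,0,0,0,0.8]]' | grep -E "eef|cont"
python3 -m inch '[[0,0,0.0005,0,0,0,0.8],[0,0,0,0,0,0,0.8],[0,0,0,0,0,0,0.8]]' | grep -E "eef|cont"
python3 -m inch '[[0,0,0.0005,0,0,0,0.8],[0,0,0,0,0,0,0.8],[0,0,0,0,0,0,0.8]]' | grep -E "eef|cont"
```

```text
eef_pos: [609.7, 231.7, 28.0]
contact_force: [0.7, -0.2, -1.2]
eef_pos: [609.6, 231.7, 27.4]
contact_force: [-0.3, 0.3, -0.4]
eef_pos: [609.6, 231.7, 26.8]
contact_force: [-0.4, 0.2, -0.9]
```

```bash

python3 -m inch '[[0,0,0.0005,0,0,0,0.8],[0,0,0,0,0,0,0.8],[0,0,0,0,0,0,0.8]]' | grep -E "eef|cont"
python3 -m inch '[[0,0,0.0004,0,0,0,0.8],[0,0,0,0,0,0,0.8],[0,0,0,0,0,0,0.8]]' | grep -E "eef|cont"
python3 -m inch '[[0,0,0.0003,0,0,0,0.8],[0,0,0,0,0,0,0.8],[0,0,0,0,0,0,0.8]]' | grep -E "eef|cont"
```

```text
eef_pos: [609.6, 231.6, 26.4]
contact_force: [-0.4, -0.7, -0.8]
eef_pos: [609.6, 231.7, 26.3]
contact_force: [-1.5, -1.0, 4.3]
eef_pos: [609.6, 231.7, 26.3]
contact_force: [-2.9, -0.3, 7.8]
```

```bash

python3 -m inch '[[0,0,0,0,0,0,-0.5],[0,0,0,0,0,0,-0.65],[0,0,0,0,0,0,-0.65],[0,0,0,0,0,0,-0.65],[0,0,-0.008,0,0,0,-0.65],[0,0,-0.02,0,0,0,-0.65],[0,0,-0.025,0,0,0,-0.65],[0,0,-0.025,0,0,4.1,-1]]' | grep -E "eef|cont|open"
python3 d.py 423.65 150 110 75.5
```

```text
eef_pos: [609.5, 231.6, 104.8]
contact_force: [0.0, 0.0, -0.4]
opening: 0.972
at [609.5 231.6 104.8] yaw 75.5 rz -0.0 shift after turn [-125.5 -159.5   -5.2] q6 0.61 t 33.95
```

```bash

python3 -m inch '[[-0.018,-0.023,-0.005,0,0,0,-1],[-0.018,-0.023,0,0,0,0,-1],[-0.018,-0.023,0,0,0,0,-1],[-0.018,-0.023,0,0,0,0,-1],[-0.018,-0.023,0,0,0,0,-1],[-0.018,-0.023,0,0,0,0,-1],[-0.0175,-0.0215,0,0,0,0,-1],[0,0,0,0,0,0,-1]]' >/dev/null
python3 -m inch '[[0,0,0,0,0,0,-1]]' >/dev/null;python3 d.py 423.65 150 21 75.5;python3 snap.py w13
```

```text
at [424.2 150.2 109.4] yaw 75.5 rz -0.0 shift after turn [-0.4 -0.5 88.4] q6 0.59 t 34.85
```

View pics/w13.png

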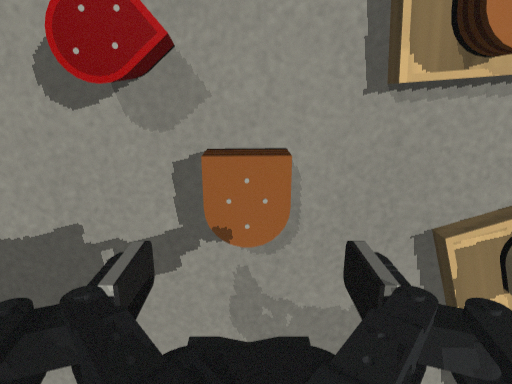

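leather_a at (247,195) sits square between the jaws (x 155–345). The red heel is at (105,30), and leather_b is in its bay at (490,25).

```bash

python3 -m inch '[[0,0,0.02,0,0,0,-1],[0,0,0.02,0,0,0,-1],[0,0,0.018,0,0,0,-1],[0,0,0.014,0,0,0,-1],[0,0,0.009,0,0,0,-1],[0,0,0.005,0,0,0,-1],[0,0,0.002,0,0,0,-1],[0,0,0,0,0,0,-0.5]]' 40 | grep -E "eef|cont|open"
python3 -m inch '[[0,0,0,0,0,0,0.8],[0,0,0,0,0,0,0.8],[0,0,0,0,0,0,0.8],[0,0,0,0,0,0,0.8],[0,0,0,0,0,0,0.8],[0,0,0,0,0,0,0.8],[0,0,0,0,0,0,0.8]]' 40
python3 -m inch '[[0,0,-0.005,0,0,0,0.8],[0,0,-0.015,0,0,-2,0.8],[0,0,-0.025,0,0,-2.1,0.8],[0,0,-0.025,0,0,0,0.8],[0,0,-0.025,0,0,0,0.8],[0,0,-0.015,0,0,0,0.8],[0,0,0,0,0,0,0.8]]'
python3 d.py 623.7 310.8 130 79.65
```

```text
eef_pos: [424.1, 150.3, 20.8]
contact_force: [0.2, 0.7, 0.3]
opening: 0.856
clock: 36.4
eef_pos: [424.2, 150.3, 21.3]
tcp_rot: [3.141, -0.001, 1.318]
contact_force: [-0.5, -0.7, 6.8]
opening: 0.673
grasp_force: 43.0
clock: 37.1
eef_pos: [425.0, 150.5, 132.8]
tcp_rot: [3.138, -0.002, 1.389]
contact_force: [0.4, 0.3, -1.4]
opening: 0.667
grasp_force: 43.2
at [425.  150.5 132.8] yaw 79.6 rz -0.1 shift after turn [193.3 166.6   2.8] q6 0.52 t 37.1
```

```bash

python3 -m inch '[[0.015,0.013,0,0,0,0,0.8],[0.03,0.026,0,0,0,0,0.8],[0.03,0.026,0,0,0,0,0.8],[0.03,0.026,0,0,0,0,0.8],[0.03,0.026,0,0,0,0,0.8],[0.03,0.026,0,0,0,0,0.8],[0.02,0.0165,0,0,0,0,0.8],[0.008,0.007,0,0,0,0,0.8]]' >/dev/null
python3 -m inch '[[0,0,0,0,0,0,0.8],[0,0,0,0,0,0,0.8],[0,0,0.02,0,0,0,0.8],[0,0,0.025,0,0,0,0.8],[0,0,0.025,0,0,0,0.8],[0,0,0.015,0,0,0,0.8],[0,0,0.009,0,0,0,0.8],[0,0,0,0,0,0,0.8]]' | grep -E "eef|cont|open"
python3 d.py 623.7 310.8 26.3 79.65
```

```text
eef_pos: [621.5, 309.2, 35.8]
contact_force: [0.0, -0.3, -1.1]
opening: 0.671
at [621.5 309.2  35.8] yaw 79.6 rz -0.1 shift after turn [2.  1.9 9.5] q6 0.64 t 38.7
```

```bash

python3 -m inch '[[0.001,0.001,0.003,0,0,0,0.8],[0,0,0.003,0,0,0,0.8],[0,0,0.002,0,0,0,0.8],[0,0,0.0007,0,0,0,0.8],[0,0,0,0,0,0,0.8],[0,0,0,0,0,0,0.8]]' | grep -E "eef|cont"
python3 -m inch '[[0,0,0.0005,0,0,0,0.8],[0,0,0,0,0,0,0.8],[0,0,0,0,0,0,0.8]]' | grep -E "eef|cont"
python3 -m inch '[[0,0,0.0004,0,0,0,0.8],[0,0,0,0,0,0,0.8],[0,0,0,0,0,0,0.8]]' | grep -E "eef|cont"
```

```text
eef_pos: [623.6, 310.7, 28.1]
contact_force: [0.8, 0.0, -0.9]
eef_pos: [623.5, 310.7, 27.5]
contact_force: [-0.3, 0.1, -0.2]
eef_pos: [623.5, 310.7, 27.1]
contact_force: [-0.2, 0.3, -1.6]
```

```bash

python3 -m inch '[[0,0,0.0005,0,0,0,0.8],[0,0,0,0,0,0,0.8],[0,0,0,0,0,0,0.8]]' | grep -E "eef|cont"
python3 -m inch '[[0,0,0.0004,0,0,0,0.8],[0,0,0,0,0,0,0.8],[0,0,0,0,0,0,0.8]]' | grep -E "eef|cont"
python3 -m inch '[[0,0,0.0003,0,0,0,0.8],[0,0,0,0,0,0,0.8],[0,0,0,0,0,0,0.8]]' | grep -E "eef|cont"
```

```text
eef_pos: [623.5, 310.7, 26.6]
contact_force: [-0.2, 0.7, -1.0]
eef_pos: [623.6, 310.7, 26.4]
contact_force: [-1.0, 0.5, 2.2]
eef_pos: [623.6, 310.7, 26.4]
contact_force: [-2.4, -0.7, 5.2]
```

```bash

python3 -m inch '[[0,0,0,0,0,0,-0.5],[0,0,0,0,0,0,-0.65],[0,0,0,0,0,0,-0.65],[0,0,0,0,0,0,-0.65],[0,0,-0.008,0,0,0,-0.65],[0,0,-0.02,0,0,0,-0.65],[0,0,-0.025,0,0,0,-0.65],[0,0,-0.025,0,0,5,-1]]' | grep -E "eef|cont|open"
python3 -m inch '[[0,0,-0.015,0,0,8,-1],[0,0,0,0,0,8,-1],[0,0,0,0,0,8,-1],[0,0,0,0,0,8,-1],[0,0,0,0,0,8,-1],[0,0,0,0,0,8,-1],[0,0,0,0,0,0,-1]]' >/dev/null
python3 d.py 371.8 269.4 120 26.6
```

```text
eef_pos: [623.4, 310.6, 105.0]
contact_force: [0.2, 0.3, 0.4]
opening: 0.967
at [623.6 310.7 119.5] yaw 26.5 rz -0.1 shift after turn [-243.7  -75.8   -0.5] q6 1.57 t 42.3
```

```bash

python3 -m inch '[[-0.03,-0.0095,0,0,0,0,-1],[-0.03,-0.0095,0,0,0,0,-1],[-0.03,-0.0095,0,0,0,0,-1],[-0.03,-0.0095,0,0,0,0,-1],[-0.03,-0.0095,0,0,0,0,-1],[-0.03,-0.0095,0,0,0,0,-1],[-0.03,-0.0095,0,0,0,0,-1],[-0.03,-0.0095,0,0,0,0,-1]]' >/dev/null
python3 -m inch '[[-0.0035,0,0,0,0,0,-1],[0,0,0,0,0,0,-1],[0,0,0,0,0,0,-1]]' >/dev/null;python3 d.py 371.8 269.4 27 26.6;python3 snap.py w14
python3 - <<'E'
import cv2;i=cv2.imread('pics/w14.png')[60:300,100:400];cv2.imwrite('pics/w14c.png',cv2.resize(i,None,fx=2.5,fy=2.5))
E
```

```text
at [373.2 270.3 119.5] yaw 26.7 rz 0.1 shift after turn [-1.7  0.2 92.5] q6 1.73 t 43.4
```

View pics/w14c.png

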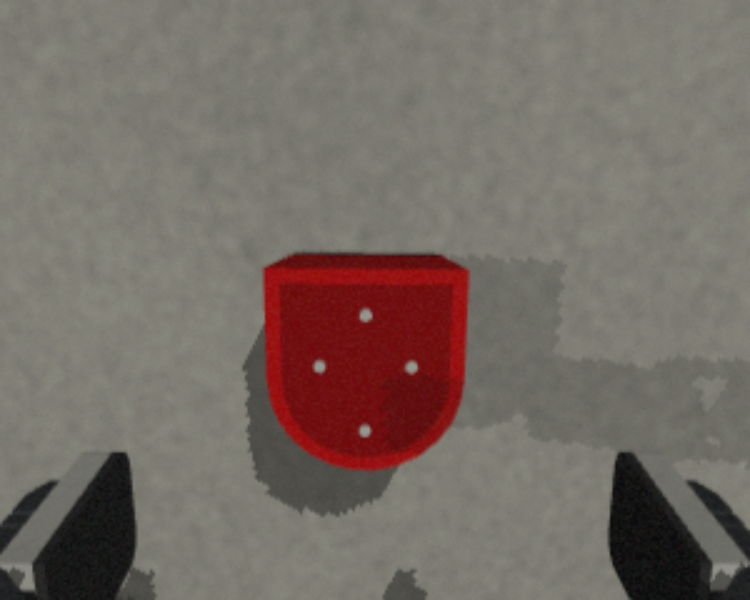

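This is the dark red heel (crop centre about (365,365)), not the pink one. It is square and centred between the jaws.

```bash

python3 -m inch '[[-0.0015,0,0.02,0,0,0,-1],[0,0,0.02,0,0,0,-1],[0,0,0.018,0,0,0,-1],[0,0,0.015,0,0,0,-1],[0,0,0.01,0,0,0,-1],[0,0,0.007,0,0,0,-1],[0,0,0.002,0,0,0,-1],[0,0,0,0,0,0,-0.3]]' 35 | grep -E "eef|cont|open"
python3 -m inch '[[0,0,0,0,0,0,0.8],[0,0,0,0,0,0,0.8],[0,0,0,0,0,0,0.8],[0,0,0,0,0,0,0.8],[0,0,0,0,0,0,0.8],[0,0,0,0,0,0,0.8],[0,0,0,0,0,0,0.8],[0,0,0,0,0,0,0.8]]' 35
python3 -m inch '[[0,0,-0.005,0,0,0,0.8],[0,0,-0.015,0,0,0,0.8],[0,0,-0.025,0,0,0,0.8],[0,0,-0.025,0,0,0,0.8],[0,0,-0.025,0,0,0,0.8],[0,0,-0.02,0,0,0,0.8],[0,0,-0.01,0,0,0,0.8],[0,0,0,0,0,0,0.8]]'; python3 snap.py w15
```

```text
eef_pos: [370.7, 269.0, 26.9]
contact_force: [-0.2, -0.1, 0.3]
opening: 0.857
clock: 45.05
eef_pos: [370.8, 269.2, 27.7]
tcp_rot: [-3.141, -0.001, 0.464]
contact_force: [-1.2, -1.3, 6.7]
opening: 0.594
grasp_force: 35.5
clock: 45.85
eef_pos: [371.1, 269.4, 153.2]
tcp_rot: [-3.141, -0.003, 0.464]
contact_force: [-0.4, -0.5, -2.1]
opening: 0.587
grasp_force: 36.6
```

View pics/w15.png

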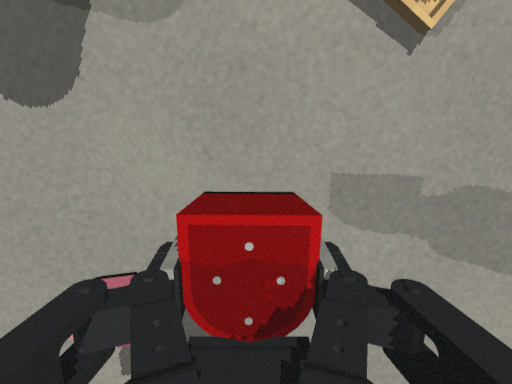

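Red is held level (top face at (250,275)). Turning and carrying it to the red tray.

```bash

python3 -m inch '[[0,0,0,0,0,-6,0.8],[0,0,0,0,0,-8,0.8],[0,0,0,0,0,-8,0.8],[0,0,0,0,0,-8,0.8],[0,0,0,0,0,-8,0.8],[0,0,0,0,0,-8,0.8],[0,0,0,0,0,-8,0.8],[0,0,0,0,0,-7.4,0.8]]' >/dev/null
python3 -m inch '[[0,0,0,0,0,0,0.8]]' >/dev/null; python3 d.py 595.3 -253 153 88
```

```text
at [369.8 268.4 150.6] yaw 88.1 rz 0.1 shift after turn [-513.2  243.6   -2.4] q6 0.66 t 46.8
```

```bash

python3 -m inch '[[-0.02,0.01,0,0,0,0,0.8],[-0.035,0.016,0,0,0,0,0.8],[-0.035,0.016,0,0,0,0,0.8],[-0.035,0.016,0,0,0,0,0.8],[-0.035,0.016,0,0,0,0,0.8],[-0.035,0.016,0,0,0,0,0.8],[-0.035,0.016,0,0,0,0,0.8],[-0.035,0.016,0,0,0,0,0.8]]' >/dev/null
python3 -m inch '[[-0.035,0.017,0,0,0,0,0.8],[-0.035,0.017,0,0,0,0,0.8],[-0.035,0.017,0,0,0,0,0.8],[-0.035,0.017,0,0,0,0,0.8],[-0.035,0.017,0,0,0,0,0.8],[-0.035,0.017,0,0,0,0,0.8],[-0.025,0.013,0,0,0,0,0.8],[-0.012,0.005,0,0,0,0,0.8]]' >/dev/null
python3 -m inch '[[0,0,0,0,0,0,0.8],[0,0,0,0,0,0,0.8]]' | grep -E "open|grasp"; python3 d.py 595.3 -253 32.7 88
```

```text
opening: 0.593
grasp_force: 36.6
at [ 593.5 -250.2  151.1] yaw 87.9 rz -0.1 shift after turn [ -2.8   1.9 118.4] q6 -0.37 t 48.6
```

```bash

python3 -m inch '[[-0.002,0.001,0.02,0,0,0,0.8],[0,0,0.025,0,0,0,0.8],[0,0,0.025,0,0,0,0.8],[0,0,0.02,0,0,0,0.8],[0,0,0.013,0,0,0,0.8],[0,0,0.007,0,0,0,0.8],[0,0,0.003,0,0,0,0.8],[0,0,0,0,0,0,0.8]]' | grep -E "eef|cont"
python3 -m inch '[[0,0,0.002,0,0,0,0.8],[0,0,0.0005,0,0,0,0.8],[0,0,0,0,0,0,0.8],[0,0,0,0,0,0,0.8]]' | grep -E "eef|cont"
python3 -m inch '[[0,0,0.0005,0,0,0,0.8],[0,0,0,0,0,0,0.8],[0,0,0,0,0,0,0.8]]' | grep -E "eef|cont"
```

```text
eef_pos: [595.5, -253.0, 39.2]
contact_force: [0.4, -0.2, 0.0]
eef_pos: [595.5, -253.4, 36.7]
contact_force: [-0.4, -1.0, 0.1]
eef_pos: [595.3, -253.2, 35.9]
contact_force: [0.5, 0.7, -1.1]
```

```bash

python3 -m inch '[[0,0,0.001,0,0,0,0.8],[0,0,0.0008,0,0,0,0.8],[0,0,0,0,0,0,0.8],[0,0,0,0,0,0,0.8]]' | grep -E "eef|cont"
python3 -m inch '[[0,0,0.0005,0,0,0,0.8],[0,0,0,0,0,0,0.8],[0,0,0,0,0,0,0.8]]' | grep -E "eef|cont"
python3 -m inch '[[0,0,0.0005,0,0,0,0.8],[0,0,0,0,0,0,0.8],[0,0,0,0,0,0,0.8]]' | grep -E "eef|cont"
python3 -m inch '[[0,0,0.0003,0,0,0,0.8],[0,0,0,0,0,0,0.8],[0,0,0,0,0,0,0.8]]' | grep -E "eef|cont"
```

```text
eef_pos: [595.3, -253.2, 34.0]
contact_force: [-0.0, -0.5, -0.5]
eef_pos: [595.3, -253.3, 33.6]
contact_force: [-0.4, 0.7, -0.5]
eef_pos: [595.3, -253.2, 33.0]
contact_force: [0.4, -0.6, -0.4]
eef_pos: [595.4, -253.3, 32.8]
contact_force: [-1.0, 0.6, -0.7]
```

```bash

python3 -m inch '[[0,0,0.0004,0,0,0,0.8],[0,0,0,0,0,0,0.8],[0,0,0,0,0,0,0.8]]' | grep -E "eef|cont"
python3 -m inch '[[0,0,0.0003,0,0,0,0.8],[0,0,0,0,0,0,0.8],[0,0,0,0,0,0,0.8]]' | grep -E "eef|cont"
```

```text
eef_pos: [595.4, -253.3, 32.7]
contact_force: [-2.3, -0.4, 5.2]
eef_pos: [595.4, -253.3, 32.7]
contact_force: [-3.9, 0.4, 8.5]
```

Contact. I'll release, then retreat toward the start side to clear the top view.

```bash

python3 -m inch '[[0,0,0,0,0,0,-0.3],[0,0,0,0,0,0,-0.5],[0,0,0,0,0,0,-0.5],[0,0,0,0,0,0,-0.5],[0,0,-0.008,0,0,0,-0.5],[0,0,-0.02,0,0,0,-0.5],[0,0,-0.025,0,0,0,-0.5],[0,0,-0.03,0,0,0,-1]]' | grep -E "eef|cont|open"
python3 -m inch '[[0,0,-0.03,0,0,0,-1],[0,0,-0.03,0,0,0,-1],[0,-0.03,-0.03,0,0,0,-1],[0,-0.03,-0.03,0,0,0,-1],[0,-0.03,-0.03,0,0,0,-1],[0,-0.03,0,0,0,0,-1],[0,-0.03,0,0,0,0,-1],[0,-0.03,0,0,0,0,-1]]' | grep -E "eef|cont|open"
python3 -m inch '[[0,0,0,0,0,0,-1],[0,0,0,0,0,0,-1]]' >/dev/null
python3 - <<'E'
from rig import eyes; import cv2
a=eyes.grab_frame("top")["img"][95:220,110:420]; b=eyes.grab_frame("scene")["img"][80:320,120:420]
cv2.imwrite("pics/end.png",cv2.vconcat([cv2.resize(a,(600,242),interpolation=2),cv2.resize(b,(600,358),interpolation=2)]))
E
```

```text
eef_pos: [594.8, -253.0, 115.7]
contact_force: [1.4, -0.5, 0.3]
opening: 0.894
eef_pos: [414.3, -246.8, 265.9]
contact_force: [-0.4, 0.4, 0.7]
opening: 1.002
```

View pics/end.png

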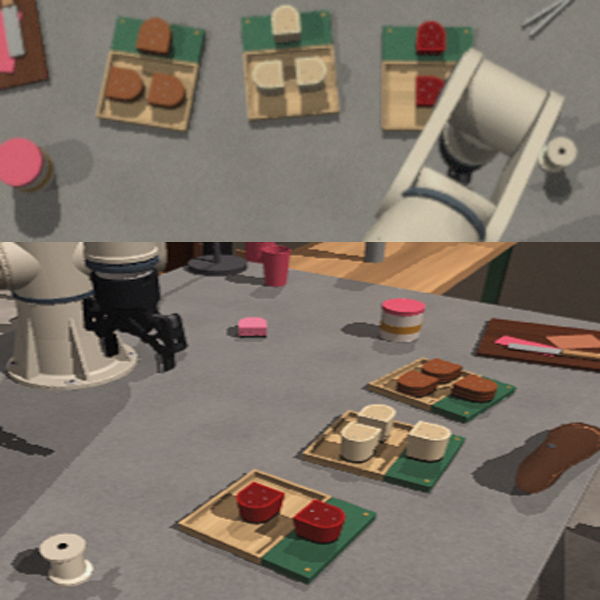

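All five heels stand in the right bays: leather at (125,85) and (167,92), ivory at (268,73) and (310,72), red at (430,90). The tin and spool are unmoved and the arm is clear, so I'm handing in.

```bash
python3 -c "
from rig import r
print(r.sense()['clock']); print(r.sign_off())"
```

```text
53.9
the job is handed in; nothing more can be done
None
```

All five heels now stand upright in the bays that match their samples, each set down gently with the tin and spool left where they were, and I handed the job in at 53.9 s of the 115 s allowed.

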